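Fit the V anvil in the spindle socket and lay the round bar in it

TASK

Set the bench up for testing a round bar: take the V anvil out of the blue rack and press its shank straight down into the plain bore of the steel spindle socket until it is fully home, its shoulder flat on the block. Then take the brass bar from its stand and lay it in the V groove, lying along the groove with about the same overhang at both ends. Do not disturb the other things on the bench.

Things in the scene. Friction and masses are not known exactly. Their poses are not given: they have to be found in the camera images.
- anvil_head (a point): Centre of the head of the loose light-grey steel V anvil. Head 40 x 42 x 20 mm (x, y, z), z up; flat sides at y = +-21 mm are good to grip. Underside (the shoulder) 10 mm below this point, top 10 mm above. A V groove runs along x through the top: 26 mm wide at the top, its bottom edge on the centre line level with this point
- bore_mouth (a point): Centre of the mouth of the plain blind bore, level with the socket's top face, 36 mm above the bench; z up. Bore 17 mm in diameter, 26 mm deep, sharp edge without chamfer, in a fixed bright steel block 64 x 64 mm. With the anvil fully home, the head centre is 10 mm above this point; it slides in under a light push, at any yaw
- socket: The spindle socket that holds the bore, fixed to the bench; origin at the centre of its underside, the bore on its z axis. Dark flange 70 x 100 x 8 mm with four screw heads, steel block 64 x 64 mm up to 36 mm high, a fixed black knob on the block's -x side reaching 44 mm out and 29 mm high
- rack: Blue plastic anvil rack, 60 x 110 x 30 mm (x, y, z), fixed to the bench; origin at the centre of its underside. Two wells, 20 mm in diameter and 24 mm deep, at y = +28 mm (holding the V anvil) and y = -28 mm (empty)
- bar_center (a point): Centre of the loose round brass bar, 20 mm in diameter, 54 mm long, 0.14 kg, red band near its +x end. x is its axis, lying level. At the start it lies on its stand, centre 30 mm above the bench. Its two flat end faces can be gripped from above: they overhang the stand by 9 mm and the anvil by 7 mm. Lying in the groove its centre is 12.5 mm above anvil_head
- bar_stand: Grey bar stand, 36 x 64 x 16 mm (x, y, z), fixed to the bench; origin at the centre of its underside. Two 8 mm steel rods along x on its top carry the bar; its top parts reach 23 mm above the bench
- v_anvil: The V anvil (0.2 kg): origin at the centre of the foot of its shank, 32 mm below anvil_head, same axes. The shank, 16 mm in diameter, square-edged foot, runs 22 mm down from the shoulder. At the start it stands upright in the rack's +y well with 2 mm play all round, its shoulder on the rack, its yaw within 0.5 rad of the rack's
- bar: The brass bar itself, origin and axes as bar_center
- cabinet_corner (a point): Point on the bench at the near right foot of a tall fixed grey cabinet behind the left part of the work: its front stands at about x = 0.68 m wherever y is above -0.15 m, far higher than the gripper; keep the wrist clear of it, moving sideways near the robot. Another grey wall stands at about y = 0.41 m
- ref_block: Bystander: bright round hardness reference block, 58 mm in diameter, 12 mm high; origin at the centre of its underside
- dropper: Bystander: brown dropper bottle, 29 mm in diameter, 90 mm high; origin at the centre of its underside
- puck: Bystander: green round mounted specimen, 30 mm in diameter, 15 mm high; origin at the centre of its underside
- fuse_box: Bystander: small white and orange carton, 42 x 62 x 22 mm; origin at the centre of its underside
Mind the look-alikes: they are no part of the job. Of the things that look like the v_anvil, the middle-sized one is meant.

How it is judged:
On the way:
1. the V anvil sits fully home and upright in the bore, before the bar is put on it (horizontal distance between anvil_head and bore_mouth below 0.003 m and z of anvil_head in the frame of bore_mouth between 0.006 and 0.0118 m and angle between anvil_head's own z axis and vertical below 0.06 rad and distance between bar_center and anvil_head above 0.04 m), for 0.2 s.
At the end, for the whole second after the job is handed in: The anvil is upright in the bore (within 0.06 rad and 3 mm) with its shoulder on the block (within 2 mm), and the bar lies at rest in the groove: along it within 0.12 rad, in it within 4 mm sideways and 3 mm in height, centred lengthwise within 10 mm (horizontal distance between anvil_head and bore_mouth below 0.003 m and z of anvil_head in the frame of bore_mouth between 0.006 and 0.0118 m and angle between anvil_head's own z axis and vertical below 0.06 rad and x of bar_center in the frame of anvil_head between -0.01 and 0.01 m and y of bar_center in the frame of anvil_head between -0.004 and 0.004 m and z of bar_center in the frame of anvil_head between 0.0095 and 0.0155 m and angle between the x axis of bar_center and the x axis of anvil_head, either way round below 0.12 rad and linear speed of each of v_anvil, bar below 0.02 m/s); the robot touches nothing.
It fails at once if a bystander (reference block, dropper bottle, green specimen or carton) is pushed more than 20 mm (distance of any of ref_block, dropper, puck, fuse_box from where it was at the start of the episode above 0.02 m).
It fails at once if the dropper bottle is tipped (angle between dropper's own z axis and vertical above 0.5 rad).
It also fails if it takes over 58 s, if anything falls off the work surface, if the arm or the gripper's body presses on something with over 40 N, if the wrist force passes 120 N, or if a joint passes its speed limit or range.

ROBOT

A 7-joint arm with a two-finger parallel gripper is mounted at the origin on a cart in front of the work surface, level with it; the furniture and walls round the work are solid. World frame = base frame: x ahead of the robot, y to its left, z up, the work surface at z = 0. Lengths are in m, angles in rad, forces in N, time in s.
With the tool pointing down it reaches from about 0.425 to 0.975 m from the base axis. Payload 16.7 kg.
Tool frame: the origin (TCP) lies on the centre line of the jaws, within the pads' length; the fingertips stand 25 mm ahead of it and the grasp point (between the pads) lies 6 mm ahead of it (bot.finger_overhang is the z of the fingertips in the tool frame, in m); z points along the fingers, x is the direction in which the jaws open and shut, and the axes are right-handed (so a half turn about z gives the same grasp; the last joint's range is limited). The gripper opens to 85 mm and grips with 20 to 120 N. Pads are 22 mm wide; open, the fingers measure 114 mm over their backs; the gripper's body (76 mm by 85 mm) begins 54 mm behind the grasp point. The pads swing forward as they close: fully open they stand 13 mm farther back than shut.
Start: joints at [0.999, 0.426, 0.074, 1.606, -0.034, 1.111, -0.067], TCP at [0.277, -0.616, 0.256] pointing down, gripper open.
Joint ranges: [-2.85, 2.85], [-0.5, 2.14], [-1.23, 1.37], [0.21, 2.46], [-1.02, 4.16], [0.16, 2.05], [-2.73, 2.73]. Speed limits (rad/s): [1.89, 1.89, 2.39, 2.39, 3.01, 3.01, 3.01].

INTERFACE

Orientations are given as a 3x3 rotation matrix whose columns are the frame's x, y, z axes.
In Python, from plant import bot, optics, job_done gives the robot as it stands. The module is installed in compiled form; this text tells all that it offers.
- The arm moves only by the tool move_arm, never from a script. Its argument "increments" is a list of rows, each an object of numbers: "hand": the opening, from 0 (shut) to 1 (fully open); "dx", "dy", "dz": the shift along the tool's x, y, z in m; "twist": the turn about the tool's z in rad. In form: [{"hand": .., "dx": .., "dy": .., "dz": .., "twist": ..}, ...]. A call has 1 to 10 rows; each row shifts and turns the commanded pose from where the row before left it, along the tool's axes as they then stand; what a row does not reach is not made up. A row lasts 1/8 s, in which the tool goes at most 62.5 mm and 10.7 degrees, less where a joint would pass 70% of its speed; a pose out of reach is approached as far as the arm can. A call is refused whole if a number of a shift passes 0.0625 or a number of a turn 0.188, either way. A call with a gripper value outside its range is refused whole. The fingers move at their own pace and stop on an object; "newtons" is the grip in N (left out, the last holds). Time passes only in rows, so rows that do not move let the fingers close. It gives the time, the measured TCP pose, the force and the opening at its end, in the units of the state.
- bot.observe(): the state, without advancing time (a new reading comes with each control period).
- optics.capture(name): name is "scene" or "top" or "wrist"; returns a dict with "img" (480x640x3 uint8, red, green, blue), "range_z" (480x640 float32, m along the optical axis (not along the pixel's ray), 0 where there is no reading), "mtx" (3x3 intrinsics, pixels), "dist_coeffs" ([k1, k2, p1, p2, k3] as OpenCV has them; the pictures are not rectified), "world_from_camera" (4x4, takes a point from camera to world coordinates). Camera axes: x right, y down, z forward; pixel columns grow to the right and rows downward; lengths in m; the calibration is good to about 2 mm. A picture is of the moment at which its call begins.
- job_done(): hands the job in, once; it reports no verdict.
The state is a dict: "t": time; "joint_pos": joint angles; "joint_vel": joint speeds; "joint_torque": joint torques, N m; "eef_pos": TCP position; "tcp_rot": TCP orientation; "contact_force": force on the tool from outside, world axes, zero at the start; "torque": the same for the moment, N m; "width": finger opening in m.
Only numpy, scipy, OpenCV 4.12 (cv2) and the standard library are available. Lean on these libraries where they do the work, as an engineer would, in place of code of your own. Each camera call takes 0.05 s, during which the arm holds its last target.

## Working session

There is one attempt and no reset: what is moved stays moved. The work goes in short steps, Python scripts to look and compute and a tool call to move; the robot and the scene stay as the last step left them, time stands still between calls to the robot, and variables do not carry over. Pictures are saved under pics/ and viewed, and the job is handed in when it is done.

Besides the shell and the picture viewer there is one more tool, called after "Call:" by a JSON object that holds its "api" and its "payload", one argument or row to a line. move_arm: Moves the arm, as the interface text tells. Its arguments: {"type":"object","properties":{"increments":{"type":"array","items":{"type":"object","properties":{"hand":{"type":"number"},"dx":{"type":"number"},"dy":{"type":"number"},"dz":{"type":"number"},"twist":{"type":"number"}}}},"newtons":{"type":"number"}},"required":["increments"]}

```bash
mkdir -p pics
cat > h.py <<'E'
import numpy as np, cv2
from plant import bot, optics
def cap(n,tag):
    d=optics.capture(n); cv2.imwrite(f'pics/{tag}.png',d['img'][:,:,::-1]); np.savez(f'/tmp/{tag}.npz',**d); return d
def ld(tag): return dict(np.load(f'/tmp/{tag}.npz'))
def ray(d,u,v):
    p=cv2.undistortPoints(np.array([[[u,v]]],float),d['mtx'],d['dist_coeffs'])[0,0]
    T=d['world_from_camera']; return T[:3,3],T[:3,:3]@np.array([p[0],p[1],1.])
def atz(d,u,v,z):
    o,r=ray(d,u,v); return o+r*(z-o[2])/r[2]
def pt(d,u,v):
    o,r=ray(d,u,v); return o+r*d['range_z'][int(round(v)),int(round(u))]
def tri(*obs):
    A=np.zeros((3,3));b=np.zeros(3)
    for d,u,v in obs:
        o,r=ray(d,u,v); r=r/np.linalg.norm(r);P=np.eye(3)-np.outer(r,r);A+=P;b+=P@o
    return np.linalg.solve(A,b)
def crop(tag,x0,y0,x1,y1,s):
    im=cv2.imread(f'pics/{tag}.png')[y0:y1,x0:x1]; cv2.imwrite(f'pics/{tag}_c{x0}_{y0}.png',cv2.resize(im,None,fx=s,fy=s,interpolation=cv2.INTER_CUBIC))
E
python3 - <<'E'
from h import *
np.set_printoptions(precision=4,suppress=True)
print(bot.observe())
for n in ['scene','top','wrist']:
    d=cap(n,n+'0'); print(n,d['mtx'],d['dist_coeffs'],d['world_from_camera'])
E
```

```text
{'t': 0.0, 'joint_pos': array([ 0.9985,  0.4267,  0.0738,  1.6066, -0.034 ,  1.1108, -0.0671]), 'joint_vel': array([ 0.0012,  0.0022,  0.0006,  0.0006, -0.0004,  0.0007,  0.0002]), 'joint_torque': array([  0.0016, -94.9827,   3.7618, -46.3509,   0.0194,   0.0103,
        -0.0001]), 'eef_pos': array([ 0.2768, -0.6152,  0.2556]), 'tcp_rot': array([[ 0.4103, -0.9119, -0.0007],
       [-0.9119, -0.4103,  0.0011],
       [-0.0013,  0.0001, -1.    ]]), 'contact_force': array([-0.1382, -0.3088, -0.3823]), 'torque': array([0.0374, 0.0338, 0.0309]), 'width': 0.08525578745234287}
scene [[476.8134   0.     320.5959]
 [  0.     476.8134 234.6803]
 [  0.       0.       1.    ]] [-0.1158  0.      0.      0.      0.    ] [[-0.6323 -0.5775  0.5165  0.0397]
 [-0.7748  0.4727 -0.4198  0.2918]
 [-0.0017 -0.6656 -0.7463  0.7798]
 [ 0.      0.      0.      1.    ]]
top [[588.9266   0.     324.8966]
 [  0.     588.9266 250.6623]
 [  0.       0.       1.    ]] [-0.1418  0.      0.      0.      0.    ] [[ 0.0229 -0.9856  0.1675  0.3504]
 [-0.9997 -0.023   0.0014 -0.108 ]
 [ 0.0025 -0.1675 -0.9859  1.1804]
 [ 0.      0.      0.      1.    ]]
wrist [[353.9843   0.     315.3817]
 [  0.     353.9843 240.6545]
 [  0.       0.       1.    ]] [-0.0243  0.      0.      0.      0.    ] [[ 0.4104 -0.862  -0.2975  0.3541]
 [-0.9119 -0.3882 -0.1332 -0.5799]
 [-0.0007  0.3259 -0.9454  0.3732]
 [ 0.      0.      0.      1.    ]]
```

View pics/scene0.png

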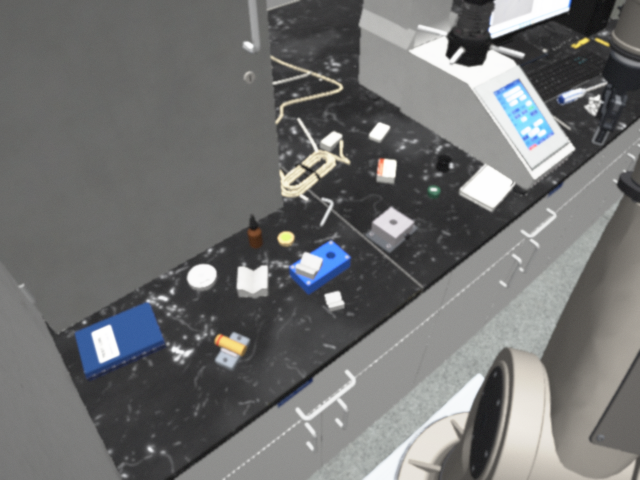

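View pics/top0.png

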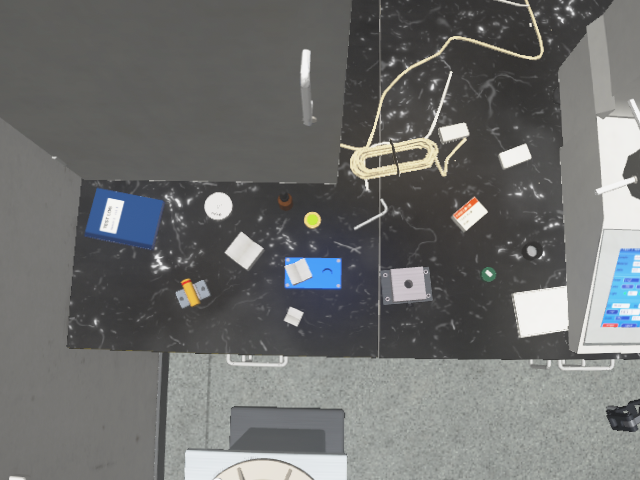

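View pics/wrist0.png

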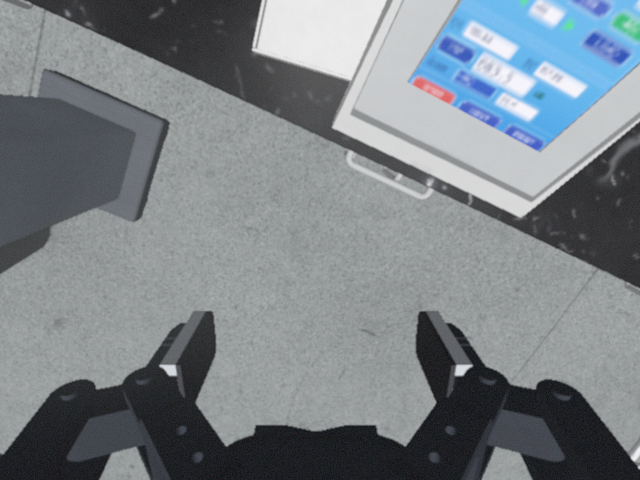

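The V-anvil candidates in the top view are: in the blue rack at (298,271), a large one loose at (244,251), and a small one loose at (293,317). The one in the rack is the middle-sized one. The bore candidates are the socket block at (406,285) and the black ring at (533,251). I'll check with close crops.

Run:
```python
from h import *
crop('top0',160,180,440,340,2.8)
crop('scene0',190,190,430,370,3.3)
```

```text
(no output)
```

View pics/top0_c160_180.png

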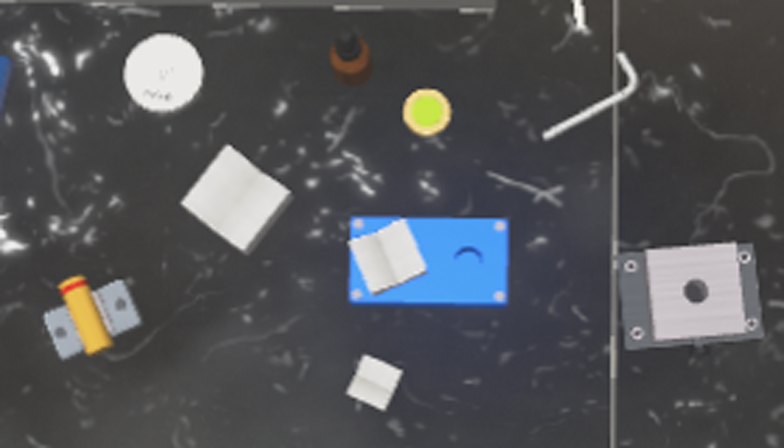

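View pics/scene0_c190_190.png

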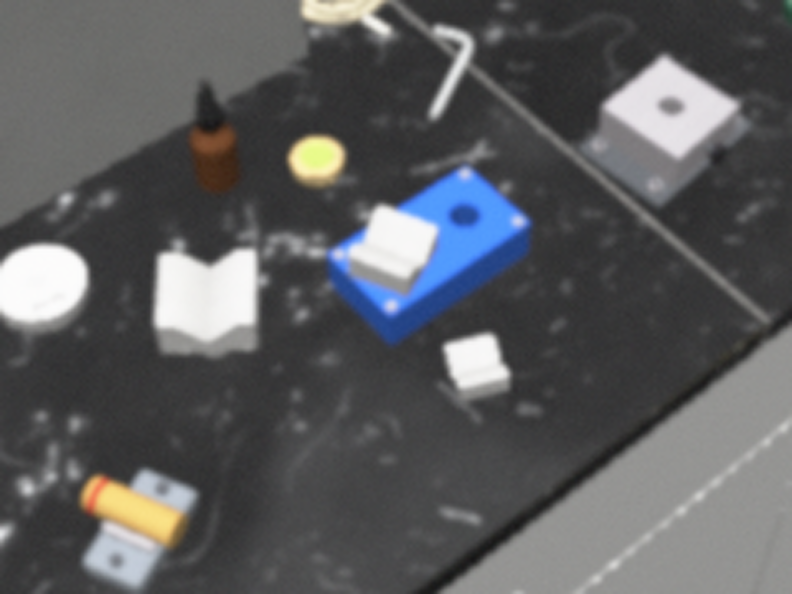

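The anvil in the rack (298,271) is medium-sized compared with its neighbours, so it is the one meant. Next I work out rough positions.

Run:
```python
from h import *
np.set_printoptions(precision=4,suppress=True)
t=ld('top0');s=ld('scene0')
T=lambda x,y:(t,x/2.8+160,y/2.8+180)
S=lambda x,y:(s,x/3.3+190,y/3.3+190)
print('bore',tri(T(696,291),S(671,105)),atz(*T(696,291),.036),atz(*S(671,105),.036))
print('anvil',tri(T(388,256),S(396,243)),atz(*T(388,256),.05),atz(*S(396,243),.05),pt(*T(388,256)))
print('bar',tri(T(86,316),S(134,511)),atz(*T(86,316),.038),pt(*T(86,316)))
for n,a in dict(anvilgroove=[(378,232),(398,290)],bar=[(72,282),(99,350)],barred=[(70,282),(75,292)],sock=[(741,246),(748,338),(646,250),(654,340)],rack=[(350,218),(508,218),(350,302),(508,302)],dropper=[(350,50)],puckyellow=[(427,112)],ref=[(163,72)],big=[(236,198)],small=[(375,382)]).items():
    print(n,*[atz(*T(*q),dict(sock=.036,rack=.03,dropper=.09,puckyellow=.01,ref=.012,big=.03,small=.02).get(n,.04))[:2] for q in a])
for n,q in dict(bore=(696,291),block=(670,270),anvil=(388,256),bar=(86,316),dropper=(348,45)).items(): print(n,pt(*T(*q)))
```

```text
bore [ 0.4833 -0.2712  0.0363] [ 0.4825 -0.2718  0.036 ] [ 0.4842 -0.2708  0.036 ]
anvil [ 0.5009 -0.0563  0.0475] [ 0.5005 -0.0564  0.05  ] [ 0.4993 -0.055   0.05  ] [ 0.5016 -0.056   0.0419]
bar [0.4559 0.1568 0.0314] [0.4545 0.1544 0.038 ] [0.4542 0.1537 0.0412]
anvilgroove [ 0.5186 -0.0485] [ 0.4781 -0.0636]
bar [0.478  0.1653] [0.4309 0.1435]
barred [0.4779 0.1667] [0.471  0.1628]
sock [ 0.515  -0.3037] [ 0.4503 -0.3084] [ 0.5107 -0.2365] [ 0.4476 -0.2425]
rack [ 0.5296 -0.0278] [ 0.5322 -0.1394] [ 0.47   -0.0298] [ 0.4726 -0.1405]
dropper [ 0.6362 -0.0279]
puckyellow [ 0.6119 -0.0797]
ref [0.6372 0.1143]
big [0.542  0.0536]
small [ 0.415  -0.0485]
bore [ 0.4855 -0.2755  0.0101]
block [ 0.4968 -0.2534  0.037 ]
anvil [ 0.5016 -0.056   0.0419]
bar [0.4542 0.1537 0.0412]
dropper [ 0.6424 -0.0257  0.0795]
```

Call:
{"api": "move_arm", "payload": {
  "increments": [
    {"dx": -0.0456,"dy": -0.0205,"hand": 1},
    {"dx": -0.0456,"dy": -0.0205,"hand": 1},
    {"dx": -0.0456,"dy": -0.0205,"hand": 1},
    {"dx": -0.0456,"dy": -0.0205,"hand": 1},
    {"dx": -0.0456,"dy": -0.0205,"hand": 1},
    {"dx": -0.0025,"dy": -0.041,"hand": 1},
    {"dx": -0.0025,"dy": -0.041,"hand": 1},
    {"dx": -0.0025,"dy": -0.041,"hand": 1},
    {"dx": -0.0025,"dy": -0.041,"hand": 1},
    {"dx": -0.0025,"dy": -0.041,"hand": 1}
  ],
  "newtons": 40
}}

```text
$.increments[0]: bad value
```

Run:
```python
from h import *
np.set_printoptions(precision=4,suppress=True)
d=cap('wrist','w1');o=bot.observe();print(o['t'],o['eef_pos'],o['tcp_rot'],o['joint_pos'])
```

```text
0.2 [ 0.2768 -0.6154  0.2559] [[ 0.4103 -0.912  -0.0004]
 [-0.912  -0.4103  0.0007]
 [-0.0008  0.0001 -1.    ]] [ 0.9985  0.4265  0.0739  1.6064 -0.0341  1.1108 -0.0671]
```

View pics/w1.png

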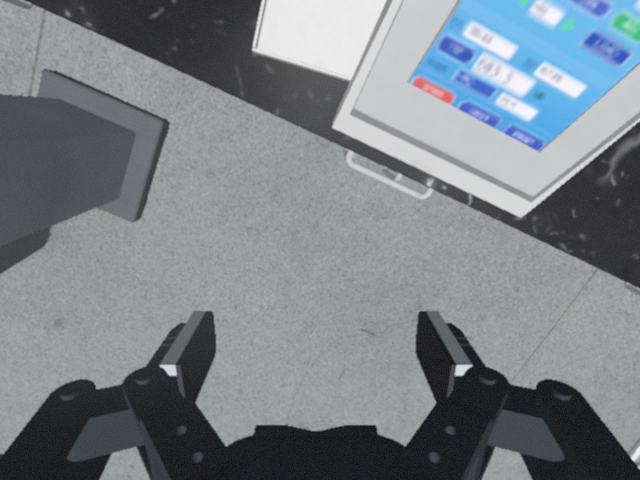

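Call:
{"api": "move_arm", "payload": {
  "increments": [
    {"hand": 1,"dx": -0.0456,"dy": -0.0205,"dz": 0,"twist": 0},
    {"hand": 1,"dx": -0.0456,"dy": -0.0205,"dz": 0,"twist": 0},
    {"hand": 1,"dx": -0.0456,"dy": -0.0205,"dz": 0,"twist": 0},
    {"hand": 1,"dx": -0.0456,"dy": -0.0205,"dz": 0,"twist": 0},
    {"hand": 1,"dx": -0.0456,"dy": -0.0205,"dz": 0,"twist": 0},
    {"hand": 1,"dx": -0.0025,"dy": -0.041,"dz": 0,"twist": 0},
    {"hand": 1,"dx": -0.0025,"dy": -0.041,"dz": 0,"twist": 0},
    {"hand": 1,"dx": -0.0025,"dy": -0.041,"dz": 0,"twist": 0},
    {"hand": 1,"dx": -0.0025,"dy": -0.041,"dz": 0,"twist": 0},
    {"hand": 1,"dx": -0.0025,"dy": -0.041,"dz": 0,"twist": 0}
  ],
  "newtons": 40
}}

```text
t: 1.45
eef_pos: [0.4597, -0.2693, 0.2563]
tcp_rot: [[0.41, -0.912, 0.0], [-0.912, -0.41, -0.0], [0.0, -0.0, -1.0]]
contact_force: [0.1, -0.6, 0.3]
width: 0.0856
```

Run:
```python
from h import *
np.set_printoptions(precision=4,suppress=True)
d=cap('wrist','w2');o=bot.observe();print(o['t'],o['eef_pos'],o['tcp_rot'],o['joint_pos'])
```

```text
1.5 [ 0.4642 -0.266   0.2563] [[ 0.4143 -0.9101  0.0021]
 [-0.9101 -0.4143  0.0013]
 [-0.0003 -0.0024 -1.    ]] [ 0.5562  0.2058 -0.1776  1.9105  0.0399  1.0273 -0.782 ]
```

View pics/w2.png

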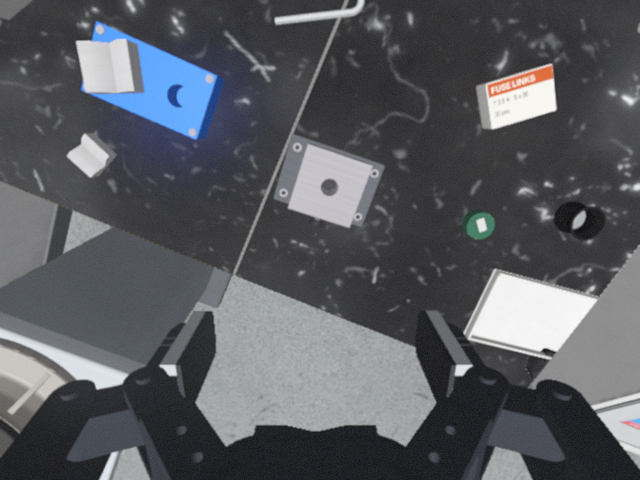

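The bore shows at (329,187) and the rack anvil at (110,67). The arm was still settling, so I capture again.

Run:
```python
from h import *
np.set_printoptions(precision=4,suppress=True)
d=cap('wrist','w3');d=cap('wrist','w3');o=bot.observe();print(o['t'],o['eef_pos'],o['tcp_rot'],o['joint_vel'])
crop('w3',260,120,400,240,5.5)
T=d['world_from_camera'];print(T, o['tcp_rot'].T@(T[:3,3]-o['eef_pos']))
```

```text
1.6 [ 0.4601 -0.2687  0.256 ] [[ 0.4131 -0.9107 -0.0001]
 [-0.9107 -0.4131  0.0008]
 [-0.0007 -0.0002 -1.    ]] [ 0.0269 -0.0189  0.0339  0.0281  0.005   0.0042  0.0218]
[[ 0.4148 -0.8607 -0.2953  0.539 ]
 [-0.9099 -0.3924 -0.1345 -0.2315]
 [-0.0001  0.3245 -0.9459  0.3738]
 [ 0.      0.      0.      1.    ]] [-0.0013 -0.0872 -0.1178]
```

View pics/w3_c260_120.png

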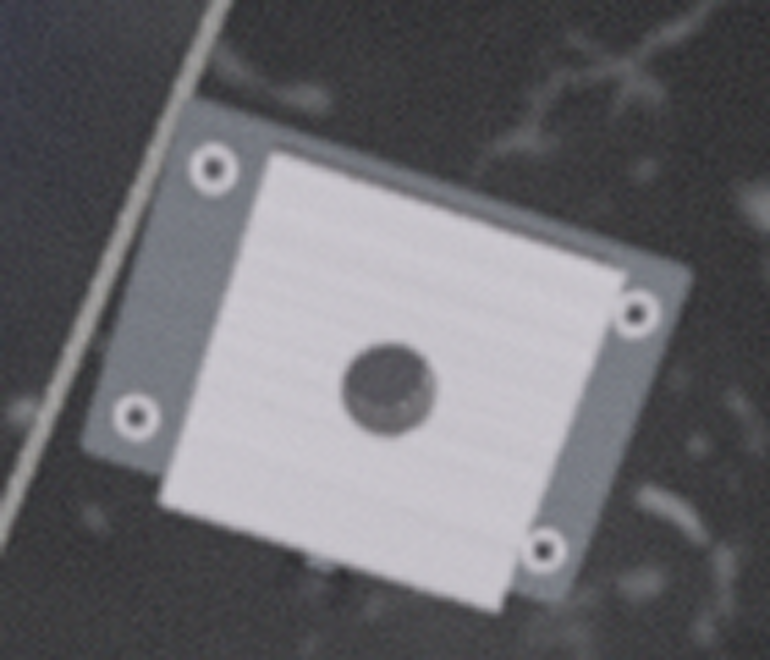

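Run:
```python
from h import *
np.set_printoptions(precision=4,suppress=True)
d=ld('w3');t=ld('top0');s=ld('scene0')
print(atz(d,330.2,190.2,.036), pt(d,345,195))
print(tri((d,330.2,190.2),(t,408.6,283.9)),tri((d,330.2,190.2),(t,408.6,283.9),(s,393.3,221.8)))
```

```text
[ 0.4861 -0.2712  0.036 ] [ 0.4881 -0.286   0.0376]
[ 0.4841 -0.2732  0.0234] [ 0.4846 -0.2719  0.0341]
```

Call:
{"api": "move_arm", "payload": {
  "increments": [
    {"hand": 1,"dx": -0.036,"dy": -0.0218,"dz": 0.01,"twist": 0},
    {"hand": 1,"dx": -0.036,"dy": -0.0218,"dz": 0.01,"twist": 0},
    {"hand": 1,"dx": -0.036,"dy": -0.0218,"dz": 0.01,"twist": 0},
    {"hand": 1,"dx": -0.036,"dy": -0.0218,"dz": 0.01,"twist": 0},
    {"hand": 1,"dx": -0.036,"dy": -0.0218,"dz": 0.01,"twist": 0},
    {"hand": 1,"dx": 0,"dy": 0,"dz": 0,"twist": 0.07},
    {"hand": 1,"dx": 0,"dy": 0,"dz": 0,"twist": 0},
    {"hand": 1,"dx": 0,"dy": 0,"dz": 0,"twist": 0}
  ]
}}

```text
t: 2.6
eef_pos: [0.484, -0.0621, 0.2065]
tcp_rot: [[0.346, -0.938, 0.0], [-0.938, -0.346, -0.0], [0.0, -0.0, -1.0]]
contact_force: [-0.8, 0.1, 0.1]
width: 0.0855
```

Run:
```python
from h import *
np.set_printoptions(precision=4,suppress=True)
d=cap('wrist','w4');o=bot.observe();print(o['t'],o['eef_pos'],o['tcp_rot'],o['joint_vel'])
```

```text
2.65 [ 0.4841 -0.0621  0.2065] [[ 0.3453 -0.9385  0.0002]
 [-0.9385 -0.3453 -0.0002]
 [ 0.0003 -0.0001 -1.    ]] [-0.0007  0.0019 -0.0025 -0.0023 -0.      0.0006 -0.0077]
```

View pics/w4.png

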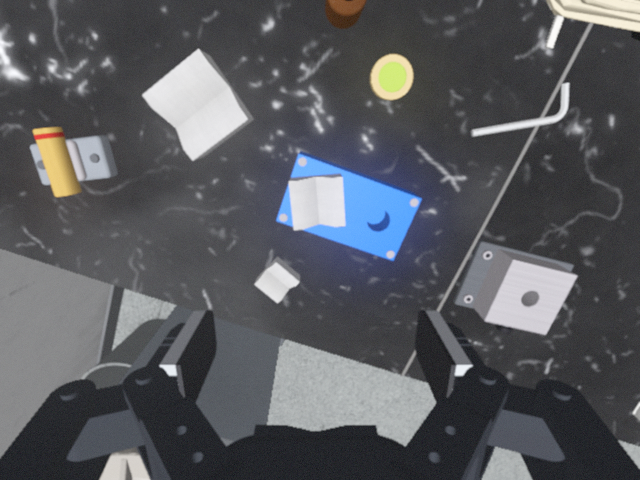

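The rack anvil is at (317,203), with the small look-alike at (277,282) and the large one at (197,105). Now a crop of it.

Run:
```python
from h import *
crop('w4',270,150,370,240,6.5)
```

```text
(no output)
```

View pics/w4_c270_150.png

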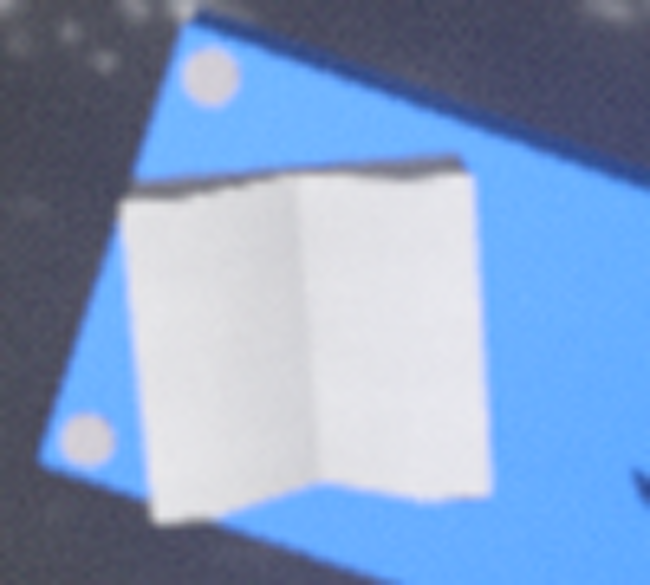

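Run:
```python
from h import *
np.set_printoptions(precision=4,suppress=True)
d=ld('w4')
W=lambda x,y:(d,x/6.5+269.6,y/6.5+149.6)
o=np.array([.4841,-.0621,.2065]);R=np.array([[.3453,-.9385,0],[-.9385,-.3453,0],[0,0,-1]])
c=[atz(*W(*q),.05) for q in [(120,200),(472,175),(492,497),(155,522)]]
g=[atz(*W(*q),.04) for q in [(298,172),(318,483)]]
cc=np.mean(c,0);gc=np.mean(g,0)
print(c,cc,R.T@(cc-o));print(g,gc,R.T@(gc-o)); v=g[0]-g[1]; print(np.arctan2(v[1],v[0]), np.linalg.norm(v))
t=(R.T@v); print('ang in tool from -y', np.arctan2(t[0],-t[1]))
print([np.linalg.norm(c[i]-c[(i+1)%4]) for i in range(4)])
v=c[0]-c[3]+c[1]-c[2];t=R.T@v; print('ang edges', np.arctan2(t[0],-t[1]))
T=ld('top0');print(tri(W(308,328),(T,298.6,271.4)), pt(*W(200,340)),pt(*W(400,420)))
```

```text
[array([ 0.5139, -0.028 ,  0.05  ]), array([ 0.5311, -0.0662,  0.05  ]), array([ 0.4949, -0.0833,  0.05  ]), array([ 0.4774, -0.045 ,  0.05  ])] [ 0.5043 -0.0556  0.05  ] [ 0.0009 -0.0212  0.1565]
[array([ 0.5229, -0.0473,  0.04  ]), array([ 0.4865, -0.0635,  0.04  ])] [ 0.5047 -0.0554  0.04  ] [ 0.0008 -0.0216  0.1665]
0.4175310779993117 0.03988224215262565
ang in tool from -y -0.06497528809255207
[np.float64(0.04194687845590229), np.float64(0.04000980826017779), np.float64(0.042052708275808065), np.float64(0.040280621806546714)]
ang edges -0.08553690703316862
[ 0.5031 -0.0558  0.0311] [ 0.5012 -0.0426  0.0501] [ 0.4995 -0.0694  0.0468]
```

Call:
{"api": "move_arm", "payload": {
  "increments": [
    {"hand": 0.68,"dx": 0.0004,"dy": -0.0108,"dz": 0.02,"twist": -0.077},
    {"hand": 0.68,"dx": 0.0004,"dy": -0.0105,"dz": 0.02,"twist": 0},
    {"hand": 0.68,"dx": 0,"dy": 0,"dz": 0.025,"twist": 0},
    {"hand": 0.68,"dx": 0,"dy": 0,"dz": 0.02,"twist": 0},
    {"hand": 0.68,"dx": 0,"dy": 0,"dz": 0,"twist": 0},
    {"hand": 0.68,"dx": 0,"dy": 0,"dz": 0,"twist": 0}
  ]
}}

```text
t: 3.4
eef_pos: [0.5046, -0.0541, 0.1221]
tcp_rot: [[0.416, -0.909, 0.001], [-0.909, -0.416, -0.0], [0.0, -0.001, -1.0]]
contact_force: [0.6, 0.3, -0.0]
width: 0.0576
```

Run:
```python
from h import *
np.set_printoptions(precision=4,suppress=True)
d=cap('wrist','w5');o=bot.observe();print(o['t'],o['eef_pos'],o['tcp_rot'],o['width'])
```

```text
3.45 [ 0.5047 -0.0541  0.1223] [[ 0.4164 -0.9092  0.0013]
 [-0.9092 -0.4164 -0.0001]
 [ 0.0006 -0.0011 -1.    ]] 0.058019016167540724
```

View pics/w5.png

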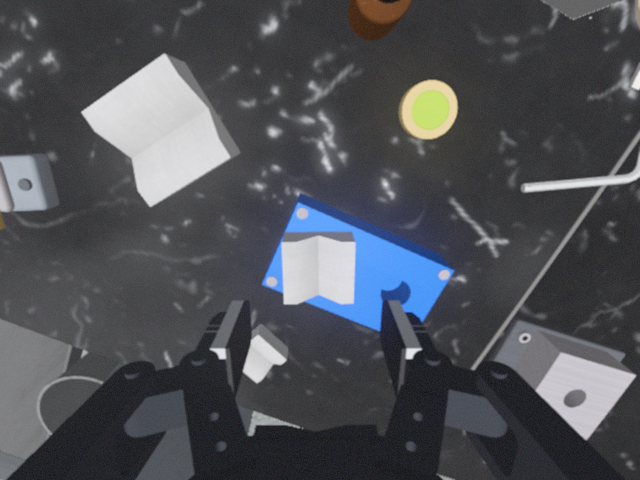

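The groove is now parallel to the finger plane. The anvil's top face spans (282..356, 240..304).

Run:
```python
from h import *
np.set_printoptions(precision=4,suppress=True)
crop('w5',270,220,370,320,6)
d=ld('w5');o=np.array([.5047,-.0541,.1223]);R=np.array([[.4164,-.9092,0],[-.9092,-.4164,0],[0,0,-1]])
c=[atz(d,*q,.05) for q in [(282,241),(355.5,240.5),(354,303),(284,304)]]
print(np.mean(c,0),R.T@(np.mean(c,0)-o))
```

```text
[ 0.5048 -0.0557  0.05  ] [0.0015 0.0006 0.0723]
```

View pics/w5_c270_220.png

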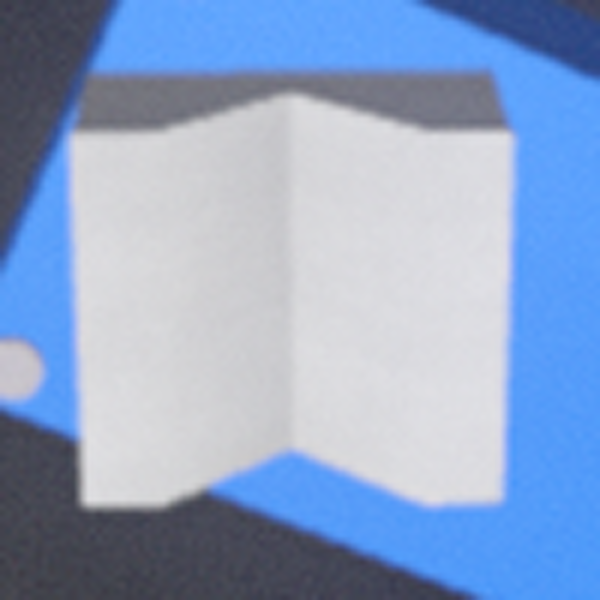

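Call:
{"api": "move_arm", "payload": {
  "increments": [
    {"hand": 0.68,"dx": 0.0015,"dy": 0,"dz": 0.025,"twist": 0},
    {"hand": 0.68,"dx": 0,"dy": 0,"dz": 0.025,"twist": 0},
    {"hand": 0.68,"dx": 0,"dy": 0,"dz": 0.015,"twist": 0},
    {"hand": 0.68,"dx": 0,"dy": 0,"dz": 0,"twist": 0},
    {"hand": 0,"dx": 0,"dy": 0,"dz": 0,"twist": 0},
    {"hand": 0,"dx": 0,"dy": 0,"dz": 0,"twist": 0},
    {"hand": 0,"dx": 0,"dy": 0,"dz": 0,"twist": 0},
    {"hand": 0,"dx": 0,"dy": 0,"dz": 0,"twist": 0}
  ],
  "newtons": 50
}}

```text
t: 4.45
eef_pos: [0.5054, -0.0552, 0.0574]
tcp_rot: [[0.417, -0.909, 0.001], [-0.909, -0.417, -0.0], [0.001, -0.001, -1.0]]
contact_force: [-1.8, 0.2, 6.8]
width: 0.041
```

Run:
```python
from h import *
np.set_printoptions(precision=4,suppress=True)
d=cap('wrist','w6');o=bot.observe();print(o['t'],o['eef_pos'],o['tcp_rot'],o['width'],o['contact_force'],o['torque'])
```

```text
4.5 [ 0.5054 -0.0552  0.0574] [[ 0.4166 -0.9091  0.0015]
 [-0.9091 -0.4166 -0.0001]
 [ 0.0007 -0.0013 -1.    ]] 0.04096615311848193 [-2.6085  0.0258  7.035 ] [0.1523 0.4735 0.026 ]
```

View pics/w6.png

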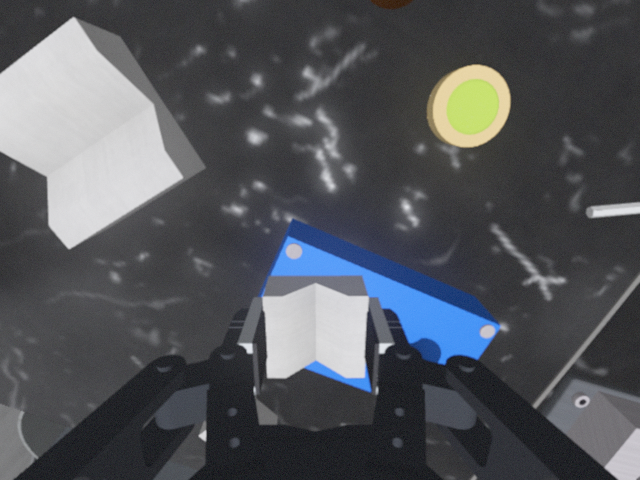

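Call:
{"api": "move_arm", "payload": {
  "increments": [
    {"hand": 0,"dx": 0,"dy": 0,"dz": -0.025,"twist": 0},
    {"hand": 0,"dx": 0,"dy": 0,"dz": -0.04,"twist": 0},
    {"hand": 0,"dx": 0,"dy": 0,"dz": -0.04,"twist": 0},
    {"hand": 0,"dx": 0.031,"dy": 0.029,"dz": 0,"twist": 0},
    {"hand": 0,"dx": 0.031,"dy": 0.029,"dz": 0,"twist": 0},
    {"hand": 0,"dx": 0.031,"dy": 0.029,"dz": 0,"twist": 0},
    {"hand": 0,"dx": 0.031,"dy": 0.029,"dz": 0,"twist": 0},
    {"hand": 0,"dx": 0.031,"dy": 0.029,"dz": 0,"twist": 0},
    {"hand": 0,"dx": 0.033,"dy": 0.032,"dz": 0,"twist": 0},
    {"hand": 0,"dx": 0,"dy": 0,"dz": 0,"twist": 0}
  ]
}}

```text
t: 5.75
eef_pos: [0.4207, -0.3031, 0.1619]
tcp_rot: [[0.412, -0.911, 0.0], [-0.911, -0.412, -0.001], [0.001, 0.0, -1.0]]
contact_force: [0.5, 0.1, -2.4]
width: 0.0407
```

Run:
```python
from h import *
np.set_printoptions(precision=4,suppress=True)
d=cap('wrist','w7');d=cap('wrist','w7');o=bot.observe();print(o['t'],o['eef_pos'],o['tcp_rot'],o['width'],o['contact_force'],o['torque'])
np.savez('/tmp/w7o.npz',p=o['eef_pos'],R=o['tcp_rot'])
```

```text
5.85 [ 0.4222 -0.2999  0.1617] [[ 0.4158 -0.9095  0.0005]
 [-0.9095 -0.4158 -0.    ]
 [ 0.0002 -0.0005 -1.    ]] 0.04061573053778948 [-0.1134  0.631  -1.7581] [ 0.0236  0.0015 -0.0342]
```

View pics/w7.png

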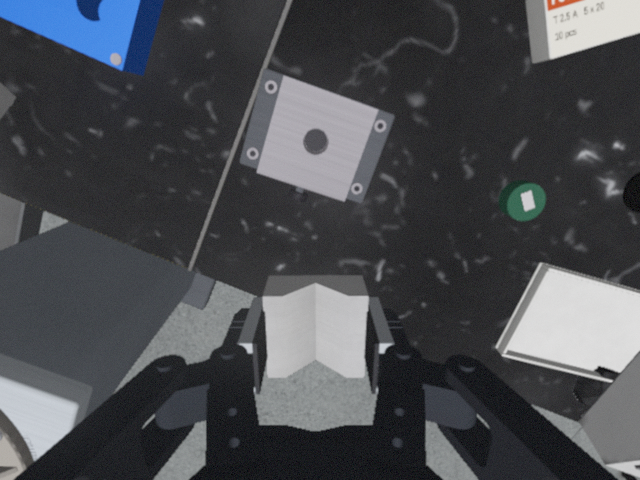

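The bore is at (316,141) and the held anvil groove is at column about 316. I zoom in on both.

Run:
```python
from h import *
crop('w7',276,101,356,181,7); crop('w7',255,265,375,385,5)
a=cv2.imread('pics/w7_c276_101.png');b=cv2.imread('pics/w7_c255_265.png')
h=max(a.shape[0],b.shape[0]);c=np.zeros((600,1170,3),np.uint8);c[:560,:560]=a;c[:600,565:1165]=b
cv2.imwrite('pics/w7z.png',cv2.resize(c,None,fx=.68,fy=.68))
```

```text
(no output)
```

View pics/w7_c276_101.png

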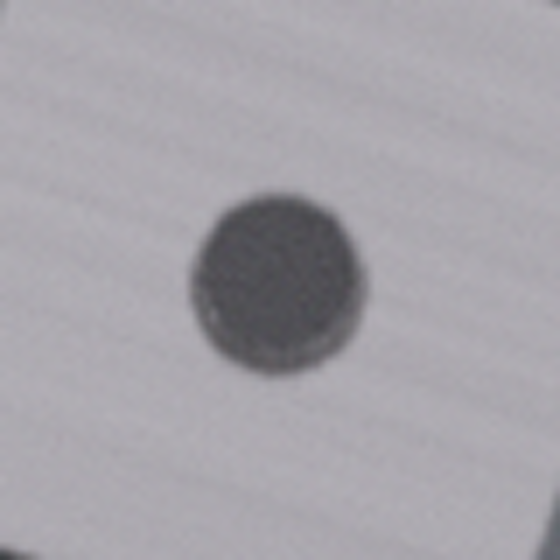

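View pics/w7_c255_265.png

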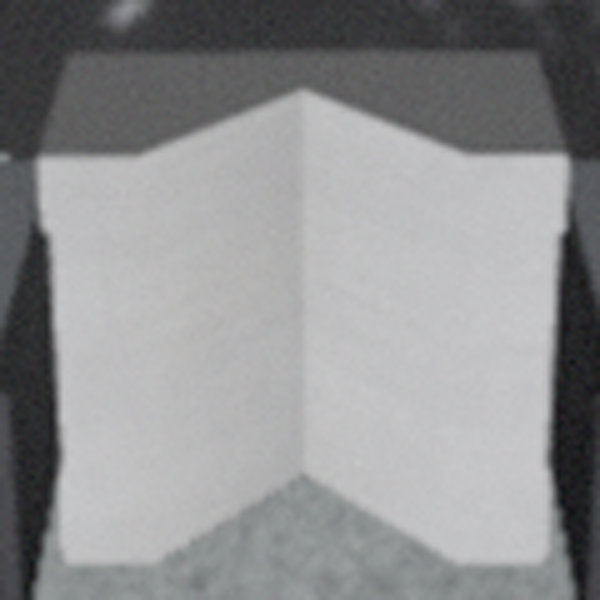

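Run:
```python
from h import *
np.set_printoptions(precision=4,suppress=True)
d=ld('w7');o=np.load('/tmp/w7o.npz');p,R=o['p'],o['R']
obj=[];im=[]
def add(X,q): obj.append(X);im.append((q[0]/5+255-.4,q[1]/5+265-.4))
# anvil x = away(up in image), y = left
add((20,21,10),(38,155));add((20,-21,10),(570,155));add((-20,-21,10),(550,563));add((-20,21,10),(65,563))
add((20,0,0),(303,88));add((-20,0,0),(303,474));add((20,13,10),(140,155));add((20,-13,10),(465,155));add((-20,13,10),(163,563));add((-20,-13,10),(455,563))
add((20,21,-10),(70,52));add((20,-21,-10),(540,52))
ok,rv,tv=cv2.solvePnP(np.array(obj,float)/1000,np.array(im),d['mtx'],d['dist_coeffs'])
pr=cv2.projectPoints(np.array(obj,float)/1000,rv,tv,d['mtx'],d['dist_coeffs'])[0][:,0]
print((pr-im).round(1).tolist())
T=d['world_from_camera'];aw=T[:3,:3]@tv[:,0]+T[:3,3];Ra=T[:3,:3]@cv2.Rodrigues(rv)[0]
print('anvil head world',aw,'tool',R.T@(aw-p));print(R.T@Ra)
b=atz(d,315.36,141.28,.036);print('bore',b,'tool',R.T@(b-p),'diff',R.T@(b-aw))
print('bore diameter', np.linalg.norm(atz(d,276+190/7,141.28,.036)-atz(d,276+367/7,141.28,.036)))
print('depth',pt(d,340,141),pt(d,316,160))
```

```text
[[0.1, 0.1], [-0.3, -0.2], [-0.5, -0.5], [0.2, -0.4], [0.2, 1.9], [0.8, 2.2], [-0.2, 0.1], [0.5, -0.1], [-1.1, -0.4], [0.1, -0.5], [0.3, -1.0], [-0.2, -1.3]]
anvil head world [ 0.4205 -0.3012  0.1437] tool [0.0004 0.0021 0.0181]
[[-0.0054 -1.     -0.008 ]
 [-0.9998  0.0053  0.0173]
 [-0.0172  0.0081 -0.9998]]
bore [ 0.486  -0.2713  0.036 ] tool [ 0.0005 -0.0698  0.1258] diff [ 0.     -0.0719  0.1077]
bore diameter 0.01679641596235475
depth [ 0.4929 -0.2862  0.0351] [ 0.475  -0.2768  0.0358]
```

Run:
```python
from h import *
np.set_printoptions(precision=4,suppress=True)
d=ld('w7');o=np.load('/tmp/w7o.npz');p,R=o['p'],o['R']
for z in (p[2]-.0074,p[2]-.0081):
  c=[R.T@(atz(d,q[0]/5+254.6,q[1]/5+264.6,z)-p) for q in [(38,155),(570,155),(550,563),(65,563)]]
  g=[R.T@(atz(d,q[0]/5+254.6,q[1]/5+264.6,z-.01)-p) for q in [(303,88),(303,474)]]
  print(np.mean(c,0),c);print(np.mean(g,0),g)
```

```text
[0.0004 0.0019 0.0074] [array([-0.0207, -0.0179,  0.0074]), array([ 0.0213, -0.0178,  0.0074]), array([0.0215, 0.0218, 0.0074]), array([-0.0204,  0.0216,  0.0074])]
[0.0002 0.0006 0.0174] [array([ 0.0002, -0.0189,  0.0174]), array([0.0002, 0.0201, 0.0174])]
[0.0004 0.0024 0.0081] [array([-0.0208, -0.0175,  0.0081]), array([ 0.0215, -0.0174,  0.0081]), array([0.0217, 0.0223, 0.0081]), array([-0.0206,  0.0222,  0.0081])]
[0.0002 0.001  0.0181] [array([ 0.0002, -0.0186,  0.0181]), array([0.0002, 0.0206, 0.0181])]
```

Call:
{"api": "move_arm", "payload": {
  "increments": [
    {"hand": 0,"dx": 0,"dy": -0.036,"dz": 0,"twist": 0},
    {"hand": 0,"dx": 0,"dy": -0.035,"dz": 0.015,"twist": 0},
    {"hand": 0,"dx": 0,"dy": 0,"dz": 0.03,"twist": 0},
    {"hand": 0,"dx": 0,"dy": 0,"dz": 0.022,"twist": 0},
    {"hand": 0,"dx": 0,"dy": 0,"dz": 0,"twist": 0},
    {"hand": 0,"dx": 0,"dy": 0,"dz": 0,"twist": 0}
  ]
}}

```text
t: 6.6
eef_pos: [0.4875, -0.2698, 0.0953]
tcp_rot: [[0.417, -0.909, 0.001], [-0.909, -0.417, -0.0], [0.001, -0.001, -1.0]]
contact_force: [-0.2, -0.5, -2.7]
width: 0.0408
```

Run:
```python
from h import *
np.set_printoptions(precision=4,suppress=True)
d=cap('wrist','w8');cap('scene','s8');o=bot.observe();print(o['t'],o['eef_pos'],o['tcp_rot'],o['width'],o['contact_force'],o['torque'])
crop('s8',350,180,440,260,8)
```

```text
6.7 [ 0.4875 -0.2703  0.0955] [[ 0.4169 -0.909   0.0017]
 [-0.909  -0.4169 -0.0006]
 [ 0.0013 -0.0012 -1.    ]] 0.04091213303987894 [-0.158   0.7091 -2.3248] [ 0.0152  0.0321 -0.0052]
```

View pics/w8.png

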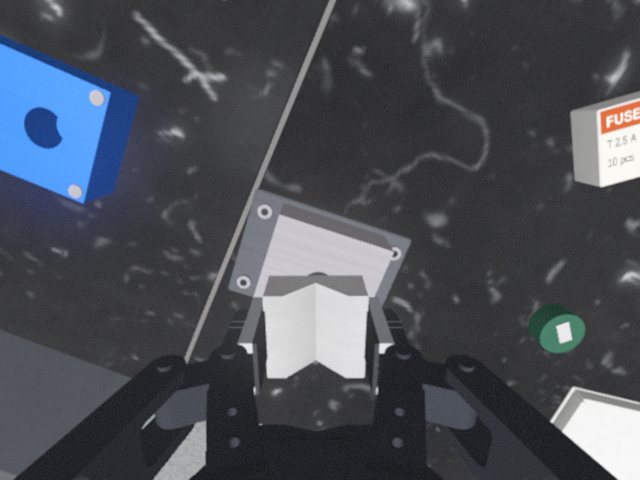

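View pics/s8_c350_180.png

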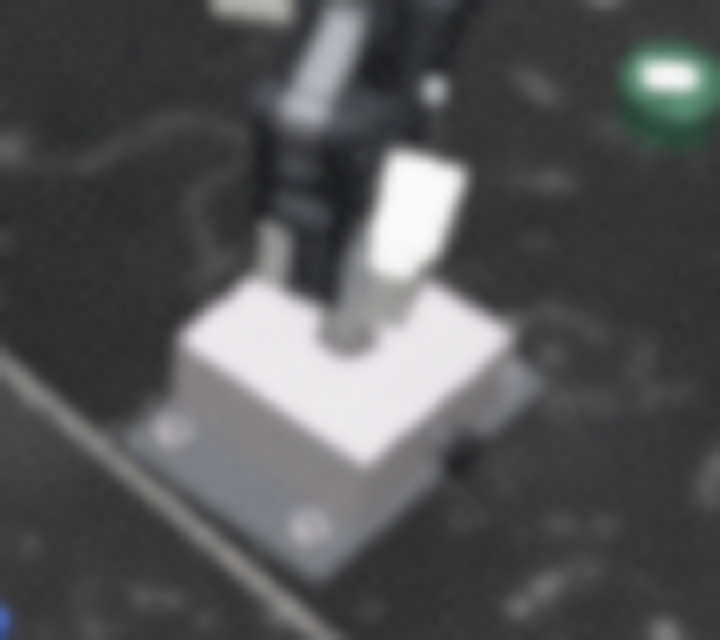

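Call:
{"api": "move_arm", "payload": {
  "increments": [
    {"hand": 0,"dx": 0,"dy": 0.0005,"dz": 0.007,"twist": 0},
    {"hand": 0,"dx": 0,"dy": 0,"dz": 0.003,"twist": 0},
    {"hand": 0,"dx": 0,"dy": 0,"dz": 0.002,"twist": 0},
    {"hand": 0,"dx": 0,"dy": 0,"dz": 0,"twist": 0}
  ]
}}

```text
t: 7.2
eef_pos: [0.4867, -0.2708, 0.0823]
tcp_rot: [[0.417, -0.909, 0.001], [-0.909, -0.417, -0.0], [0.001, -0.0, -1.0]]
contact_force: [3.1, -2.4, -5.2]
width: 0.0411
```

Call:
{"api": "move_arm", "payload": {
  "increments": [
    {"hand": 0,"dx": 0,"dy": 0,"dz": 0.002,"twist": 0},
    {"hand": 0,"dx": 0,"dy": 0,"dz": 0.002,"twist": 0},
    {"hand": 0,"dx": 0,"dy": 0,"dz": 0,"twist": 0}
  ]
}}

```text
t: 7.58
eef_pos: [0.4867, -0.2708, 0.0783]
tcp_rot: [[0.417, -0.909, 0.001], [-0.909, -0.417, -0.0], [0.001, -0.001, -1.0]]
contact_force: [5.3, -5.0, -2.6]
width: 0.0409
```

Call:
{"api": "move_arm", "payload": {
  "increments": [
    {"hand": 0,"dx": 0.0005,"dy": -0.0002,"dz": 0.003,"twist": 0},
    {"hand": 0,"dx": 0,"dy": 0,"dz": 0.003,"twist": 0},
    {"hand": 0,"dx": 0,"dy": 0,"dz": 0,"twist": 0}
  ]
}}

```text
t: 7.95
eef_pos: [0.4868, -0.2709, 0.0719]
tcp_rot: [[0.417, -0.909, -0.0], [-0.909, -0.417, 0.0], [-0.0, 0.0, -1.0]]
contact_force: [5.6, -4.1, -5.6]
width: 0.0405
```

Call:
{"api": "move_arm", "payload": {
  "increments": [
    {"hand": 0,"dx": 0.0005,"dy": -0.0002,"dz": 0.003,"twist": 0},
    {"hand": 0,"dx": 0,"dy": 0,"dz": 0.003,"twist": 0},
    {"hand": 0,"dx": 0,"dy": 0,"dz": 0.002,"twist": 0},
    {"hand": 0,"dx": 0,"dy": 0,"dz": 0,"twist": 0}
  ]
}}

```text
t: 8.45
eef_pos: [0.4869, -0.271, 0.064]
tcp_rot: [[0.417, -0.909, -0.001], [-0.909, -0.417, 0.0], [-0.001, 0.0, -1.0]]
contact_force: [1.0, -0.8, -3.1]
width: 0.0408
```

Call:
{"api": "move_arm", "payload": {
  "increments": [
    {"hand": 0,"dx": 0,"dy": 0,"dz": 0.001,"twist": 0},
    {"hand": 0,"dx": 0,"dy": 0,"dz": 0.001,"twist": 0},
    {"hand": 0,"dx": 0,"dy": 0,"dz": 0,"twist": 0}
  ]
}}

```text
t: 8.82
eef_pos: [0.487, -0.271, 0.0634]
tcp_rot: [[0.417, -0.909, -0.0], [-0.909, -0.417, -0.0], [-0.0, 0.0, -1.0]]
contact_force: [-7.5, 3.9, 23.9]
width: 0.0405
```

It is seated: 24 N of reaction at the expected TCP height. I relax, open, lift and look.

Call:
{"api": "move_arm", "payload": {
  "increments": [
    {"hand": 0,"dx": 0,"dy": 0,"dz": -0.0005,"twist": 0},
    {"hand": 0.68,"dx": 0,"dy": 0,"dz": 0,"twist": 0},
    {"hand": 0.68,"dx": 0,"dy": 0,"dz": 0,"twist": 0},
    {"hand": 0.68,"dx": 0,"dy": 0,"dz": 0,"twist": 0},
    {"hand": 0.75,"dx": 0,"dy": 0,"dz": -0.03,"twist": 0},
    {"hand": 0.75,"dx": 0,"dy": 0,"dz": -0.04,"twist": 0},
    {"hand": 0.75,"dx": 0,"dy": 0,"dz": -0.02,"twist": 0},
    {"hand": 0.75,"dx": 0,"dy": 0,"dz": 0,"twist": 0}
  ]
}}

```text
t: 9.82
eef_pos: [0.4878, -0.2716, 0.1542]
tcp_rot: [[0.417, -0.909, 0.002], [-0.909, -0.417, -0.001], [0.002, -0.002, -1.0]]
contact_force: [-0.2, 0.1, -0.2]
width: 0.0641
```

Run:
```python
from h import *
np.set_printoptions(precision=4,suppress=True)
d=cap('wrist','w9');cap('scene','s9');o=bot.observe();print(o['t'],o['eef_pos'],o['tcp_rot'],o['width'],o['contact_force'],o['torque'])
np.savez('/tmp/w9o.npz',p=o['eef_pos'],R=o['tcp_rot'])
crop('s9',350,180,440,260,8)
```

```text
9.925 [ 0.4869 -0.2711  0.1523] [[ 0.4166 -0.9091 -0.0004]
 [-0.9091 -0.4166  0.0002]
 [-0.0003  0.0003 -1.    ]] 0.06394823074938254 [-0.0388 -0.0919 -0.3015] [ 0.0123 -0.0281  0.0293]
```

View pics/w9.png

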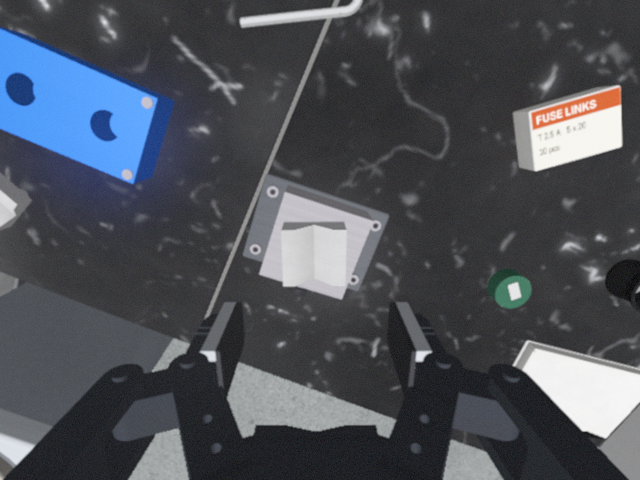

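View pics/s9_c350_180.png

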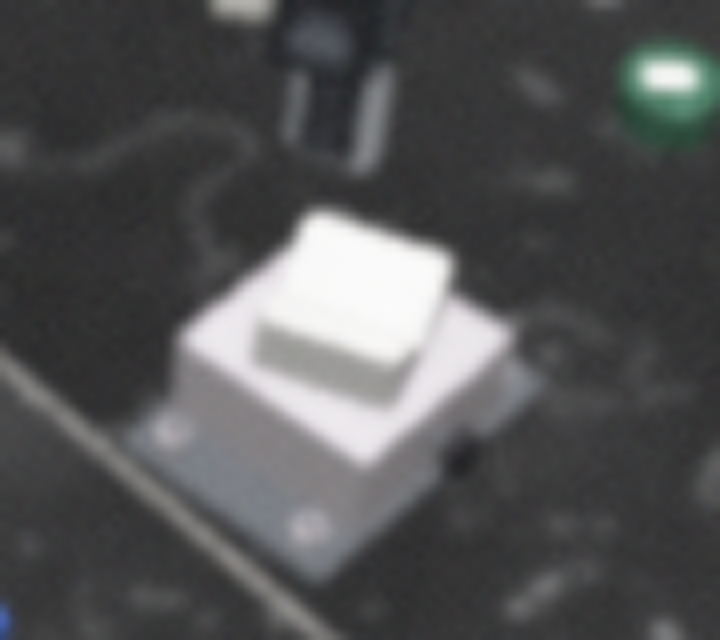

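Run:
```python
from h import *
np.set_printoptions(precision=4,suppress=True)
o=bot.observe();print(o['joint_pos'])
crop('w9',265,210,365,300,6)
```

```text
[ 0.5664  0.3643 -0.2113  1.9559  0.1012  0.8319 -0.8409]
```

View pics/w9_c265_210.png

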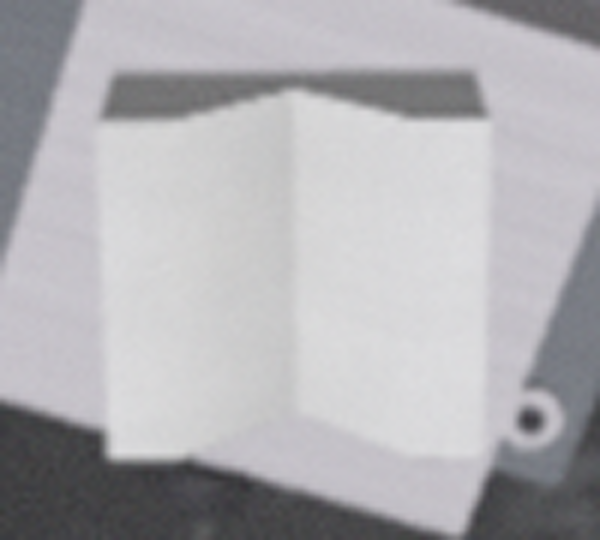

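Call:
{"api": "move_arm", "payload": {
  "increments": [
    {"hand": 1,"dx": -0.044,"dy": -0.0162,"dz": -0.004,"twist": 0},
    {"hand": 1,"dx": -0.044,"dy": -0.0162,"dz": -0.004,"twist": 0},
    {"hand": 1,"dx": -0.044,"dy": -0.0162,"dz": -0.004,"twist": 0},
    {"hand": 1,"dx": -0.044,"dy": -0.0162,"dz": -0.004,"twist": 0},
    {"hand": 1,"dx": -0.044,"dy": -0.0162,"dz": -0.004,"twist": 0},
    {"hand": 1,"dx": -0.044,"dy": -0.0162,"dz": -0.004,"twist": 0},
    {"hand": 1,"dx": -0.044,"dy": -0.0162,"dz": -0.004,"twist": 0},
    {"hand": 1,"dx": -0.044,"dy": -0.0162,"dz": -0.004,"twist": 0},
    {"hand": 1,"dx": -0.044,"dy": -0.0162,"dz": -0.004,"twist": 0},
    {"hand": 1,"dx": 0,"dy": 0,"dz": 0,"twist": 0}
  ]
}}

```text
t: 11.18
eef_pos: [0.4538, 0.1529, 0.1882]
tcp_rot: [[0.421, -0.907, -0.001], [-0.907, -0.421, 0.001], [-0.002, 0.0, -1.0]]
contact_force: [0.1, -0.5, 0.0]
width: 0.0856
```

Run:
```python
from h import *
np.set_printoptions(precision=4,suppress=True)
o=bot.observe();print(o['joint_pos'],o['eef_pos'])
```

```text
[-0.0425  0.2204 -0.4657  2.0797  0.1269  0.8687 -1.7167] [0.4538 0.1529 0.1882]
```

Call:
{"api": "move_arm", "payload": {
  "increments": [
    {"hand": 1,"dx": 0,"dy": 0,"dz": 0,"twist": -0.1745},
    {"hand": 1,"dx": 0,"dy": 0,"dz": 0,"twist": -0.1745},
    {"hand": 1,"dx": 0,"dy": 0,"dz": 0,"twist": -0.1745},
    {"hand": 1,"dx": 0,"dy": 0,"dz": 0,"twist": -0.1745},
    {"hand": 1,"dx": 0,"dy": 0,"dz": 0,"twist": -0.1745},
    {"hand": 1,"dx": 0,"dy": 0,"dz": 0,"twist": -0.1745},
    {"hand": 1,"dx": 0,"dy": 0,"dz": 0,"twist": -0.1745},
    {"hand": 1,"dx": 0,"dy": 0,"dz": 0,"twist": -0.1745},
    {"hand": 1,"dx": 0,"dy": 0,"dz": 0,"twist": -0.1745},
    {"hand": 1,"dx": 0,"dy": 0,"dz": 0,"twist": 0}
  ]
}}

```text
t: 12.42
eef_pos: [0.4544, 0.1486, 0.1879]
tcp_rot: [[0.91, 0.415, -0.002], [0.415, -0.91, -0.0], [-0.002, -0.001, -1.0]]
contact_force: [0.3, -0.0, 0.3]
width: 0.0854
```

Run:
```python
from h import *
np.set_printoptions(precision=4,suppress=True)
cap('wrist','wa');d=cap('wrist','wa');o=bot.observe();print(o['t'],o['eef_pos'],o['tcp_rot'],o['joint_pos'])
np.savez('/tmp/wao.npz',p=o['eef_pos'],R=o['tcp_rot'])
```

```text
12.525 [0.4545 0.1489 0.1883] [[ 0.9113  0.4118 -0.0011]
 [ 0.4118 -0.9113 -0.0001]
 [-0.0011 -0.0004 -1.    ]] [ 0.1764  0.2558 -0.7085  2.0697  0.2132  0.8881 -0.2274]
```

View pics/wa.png

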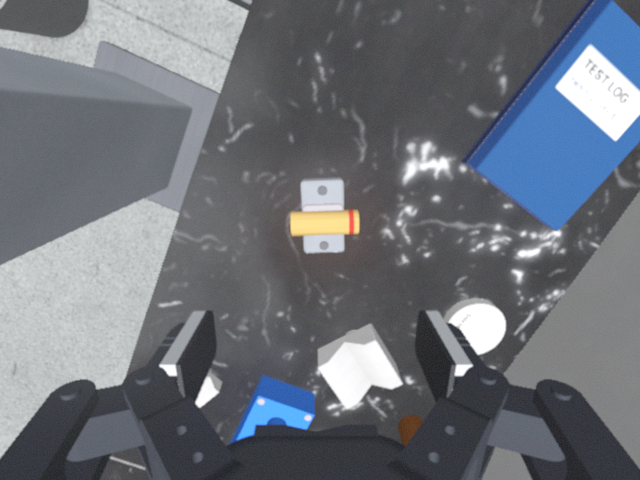

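The bar spans about (290..359, 222), with the red band on the right. The stand is at (322,215).

Run:
```python
from h import *
crop('wa',275,170,375,260,7)
```

```text
(no output)
```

View pics/wa_c275_170.png

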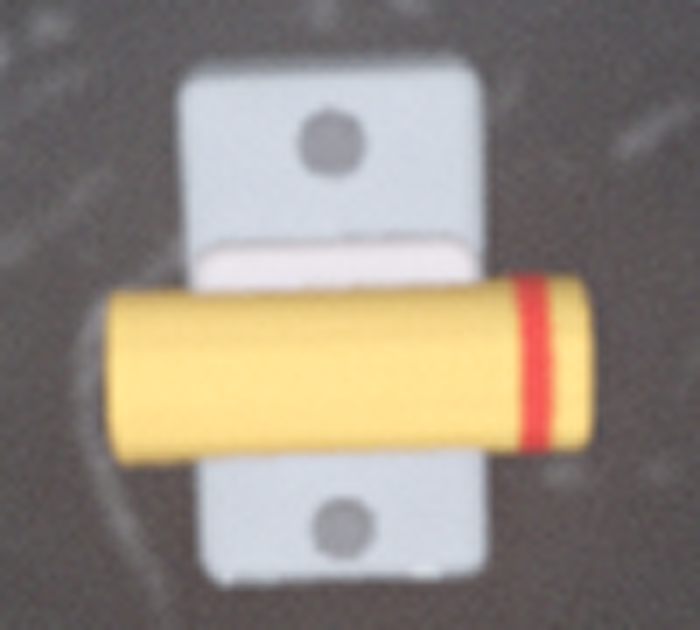

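Run:
```python
from h import *
np.set_printoptions(precision=4,suppress=True)
d=ld('wa');o=np.load('/tmp/wao.npz');p,R=o['p'],o['R']
W=lambda x,y:(d,x/7+275-.43,y/7+170-.43)
a=atz(*W(113,378),.031);b=atz(*W(591,364),.031);m=(a+b)/2
print(a,b,m,np.linalg.norm(b-a),R.T@(m-p), R.T@(b-a))
t=ld('top0');print(tri(W(352,371),(t,190.7,292.9)),pt(*W(352,371)))
# anvil in w9 measured with same method
d9=ld('w9');o9=np.load('/tmp/w9o.npz');p9,R9=o9['p'],o9['R']
c=[R9.T@(atz(d9,q[0]/6+265-.42,q[1]/6+210-.42,.056)-p9) for q in [(98,120),(490,120),(482,460),(108,460)]]
g=[R9.T@(atz(d9,q[0]/6+265-.42,q[1]/6+210-.42,.046)-p9) for q in [(295,90),(295,412)]]
print(c,np.mean(c,0),g,np.mean(g,0)); print('world',p9+R9@np.mean(c,0),p9+R9@np.mean(g,0))
```

```text
[0.4351 0.145  0.031 ] [0.4846 0.1693 0.031 ] [0.4598 0.1572 0.031 ] 0.05509684362380251 [ 0.0084 -0.0053  0.1573] [ 0.0551 -0.0017 -0.0001]
[0.4576 0.1567 0.0297] [0.4588 0.1591 0.0385]
[array([-0.0215, -0.019 ,  0.0963]), array([ 0.0202, -0.0189,  0.0963]), array([0.0205, 0.0211, 0.0963]), array([-0.0216,  0.021 ,  0.0963])] [-0.0006  0.0011  0.0963] [array([-0.0005, -0.0193,  0.1063]), array([-0.0006,  0.0198,  0.1063])] [-0.0006  0.0002  0.1063]
world [ 0.4856 -0.271   0.056 ] [ 0.4864 -0.2707  0.046 ]
```

Call:
{"api": "move_arm", "payload": {
  "increments": [
    {"hand": 1,"dx": 0.0084,"dy": -0.0053,"dz": 0.03,"twist": 0},
    {"hand": 1,"dx": 0,"dy": 0,"dz": 0.03,"twist": -0.032},
    {"hand": 1,"dx": 0,"dy": 0,"dz": 0.025,"twist": 0},
    {"hand": 1,"dx": 0,"dy": 0,"dz": 0,"twist": 0},
    {"hand": 1,"dx": 0,"dy": 0,"dz": 0,"twist": 0}
  ]
}}

```text
t: 13.15
eef_pos: [0.4604, 0.1581, 0.1046]
tcp_rot: [[0.896, 0.444, 0.001], [0.444, -0.896, 0.0], [0.001, 0.0, -1.0]]
contact_force: [-0.6, 0.2, 0.1]
width: 0.0852
```

Run:
```python
from h import *
np.set_printoptions(precision=4,suppress=True)
d=cap('wrist','wb');o=bot.observe();print(o['t'],o['eef_pos'],o['tcp_rot'])
np.savez('/tmp/wbo.npz',p=o['eef_pos'],R=o['tcp_rot'])
crop('wb',180,200,460,360,2.8)
```

```text
13.2 [0.4606 0.1581 0.1048] [[ 0.8959  0.4442  0.0012]
 [ 0.4442 -0.8959  0.0004]
 [ 0.0012  0.0002 -1.    ]]
```

View pics/wb_c180_200.png

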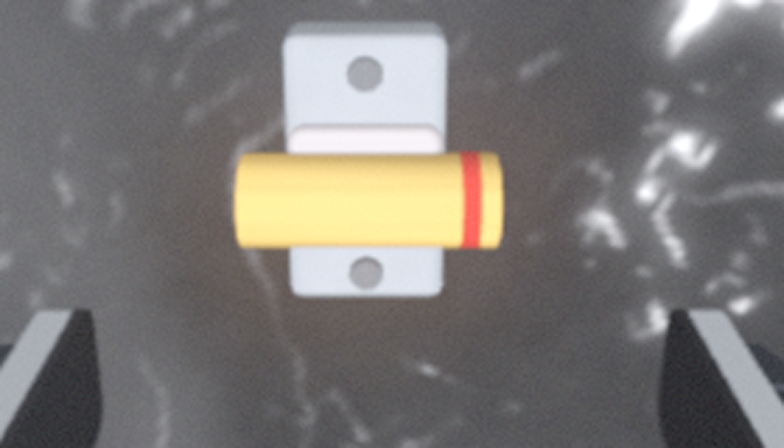

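Run:
```python
from h import *
np.set_printoptions(precision=4,suppress=True)
d=ld('wb');o=np.load('/tmp/wbo.npz');p,R=o['p'],o['R']
for z in (.03,.032):
  print(R.T@(atz(d,369/2.8+179.8,200/2.8+199.8,z)-p), [R.T@(atz(d,x/2.8+179.8,200/2.8+199.8,z)-p) for x in (236,502)])
print(pt(d,311.5,271))
```

```text
[-0.0015  0.0007  0.0748] [array([-0.0296,  0.0007,  0.0748]), array([0.0266, 0.0007, 0.0748])]
[-0.0015 -0.0002  0.0728] [array([-0.0293, -0.0002,  0.0728]), array([ 0.0263, -0.0002,  0.0728])]
[0.4579 0.1606 0.039 ]
```

Call:
{"api": "move_arm", "payload": {
  "increments": [
    {"hand": 1,"dx": -0.001,"dy": 0.0003,"dz": 0.025,"twist": 0},
    {"hand": 1,"dx": 0,"dy": 0,"dz": 0.025,"twist": 0},
    {"hand": 1,"dx": 0,"dy": 0,"dz": 0.015,"twist": 0},
    {"hand": 1,"dx": 0,"dy": 0,"dz": 0,"twist": 0},
    {"hand": 0.4,"dx": 0,"dy": 0,"dz": 0,"twist": 0},
    {"hand": 0.4,"dx": 0,"dy": 0,"dz": 0,"twist": 0},
    {"hand": 0.4,"dx": 0,"dy": 0,"dz": 0,"twist": 0},
    {"hand": 0.4,"dx": 0,"dy": 0,"dz": 0,"twist": 0}
  ],
  "newtons": 40
}}

```text
t: 14.2
eef_pos: [0.4601, 0.1574, 0.0398]
tcp_rot: [[0.896, 0.445, 0.002], [0.445, -0.896, 0.001], [0.002, 0.0, -1.0]]
contact_force: [0.7, 0.3, 6.8]
width: 0.0533
```

Run:
```python
from h import *
np.set_printoptions(precision=4,suppress=True)
d=cap('wrist','wc');o=bot.observe();print(o['t'],o['eef_pos'],o['tcp_rot'],o['width'],o['contact_force'])
```

```text
14.25 [0.4602 0.1574 0.0398] [[ 0.8955  0.445   0.0019]
 [ 0.445  -0.8955  0.0005]
 [ 0.0019  0.0003 -1.    ]] 0.053308094973615265 [ 0.7549 -0.455   7.2183]
```

View pics/wc.png

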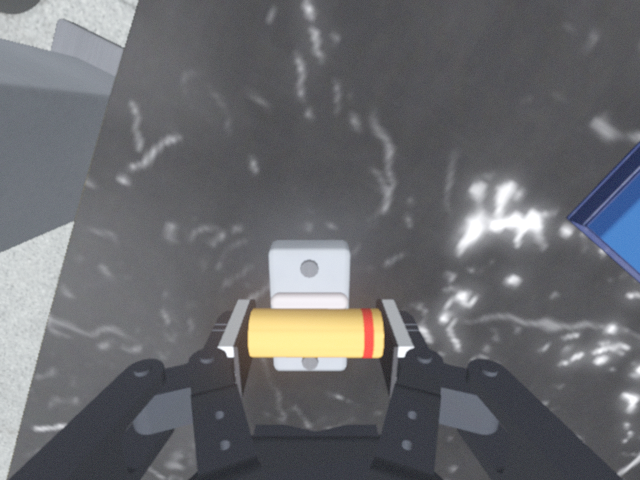

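Call:
{"api": "move_arm", "payload": {
  "increments": [
    {"hand": 0.4,"dx": 0,"dy": 0,"dz": -0.03,"twist": 0},
    {"hand": 0.4,"dx": 0,"dy": 0,"dz": -0.04,"twist": 0},
    {"hand": 0.4,"dx": 0,"dy": 0,"dz": -0.04,"twist": 0},
    {"hand": 0.4,"dx": 0,"dy": 0,"dz": -0.03,"twist": 0.031},
    {"hand": 0.4,"dx": 0,"dy": 0,"dz": 0,"twist": 0}
  ]
}}

```text
t: 14.88
eef_pos: [0.4605, 0.1574, 0.1812]
tcp_rot: [[0.909, 0.416, 0.004], [0.417, -0.909, 0.0], [0.004, 0.001, -1.0]]
contact_force: [-0.3, -0.5, -2.4]
width: 0.0528
```

Run:
```python
from h import *
np.set_printoptions(precision=4,suppress=True)
d=cap('wrist','wd');o=bot.observe();print(o['t'],o['eef_pos'],o['tcp_rot'],o['width'],o['contact_force'])
print(o['tcp_rot'].T@(np.array([.486,-.271,0])-o['eef_pos']))
```

```text
14.925 [0.4598 0.157  0.1798] [[ 0.9089  0.417   0.0023]
 [ 0.417  -0.9089 -0.    ]
 [ 0.0021  0.001  -1.    ]] 0.05312933085093745 [-0.1449 -0.4121 -2.6687]
[-0.155   0.3998  0.1799]
```

View pics/wd.png

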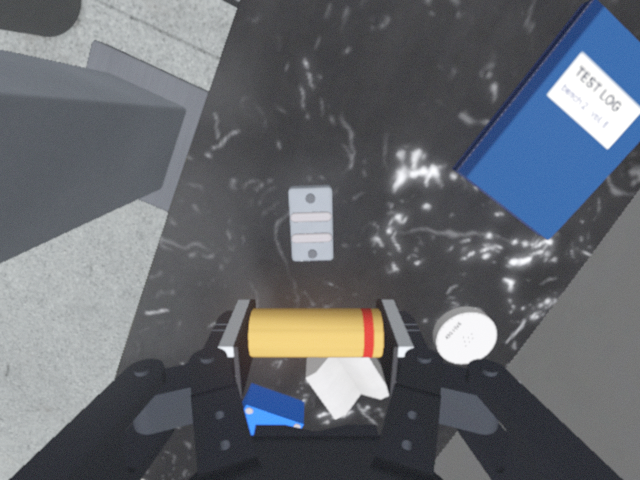

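Call:
{"api": "move_arm", "payload": {
  "increments": [
    {"hand": 0.4,"dx": -0.0155,"dy": 0.046,"dz": 0,"twist": 0},
    {"hand": 0.4,"dx": -0.0155,"dy": 0.046,"dz": 0,"twist": 0},
    {"hand": 0.4,"dx": -0.0155,"dy": 0.046,"dz": 0,"twist": 0},
    {"hand": 0.4,"dx": -0.0155,"dy": 0.046,"dz": 0,"twist": 0},
    {"hand": 0.4,"dx": -0.0155,"dy": 0.046,"dz": 0,"twist": 0},
    {"hand": 0.4,"dx": -0.0155,"dy": 0.046,"dz": 0,"twist": 0},
    {"hand": 0.4,"dx": -0.0155,"dy": 0.046,"dz": 0,"twist": 0},
    {"hand": 0.4,"dx": -0.0155,"dy": 0.046,"dz": 0,"twist": 0},
    {"hand": 0.4,"dx": -0.0155,"dy": 0.046,"dz": 0,"twist": 0},
    {"hand": 0.4,"dx": -0.0155,"dy": 0.046,"dz": 0,"twist": 0}
  ]
}}

```text
t: 16.18
eef_pos: [0.5099, -0.3269, 0.1774]
tcp_rot: [[0.909, 0.418, -0.002], [0.418, -0.909, 0.001], [-0.001, -0.001, -1.0]]
contact_force: [0.1, -0.6, -1.6]
width: 0.053
```

Call:
{"api": "move_arm", "payload": {
  "increments": [
    {"hand": 0.4,"dx": 0,"dy": 0,"dz": 0,"twist": 0},
    {"hand": 0.4,"dx": 0,"dy": 0,"dz": 0,"twist": 0}
  ]
}}

```text
t: 16.42
eef_pos: [0.51, -0.3248, 0.1776]
tcp_rot: [[0.909, 0.418, -0.002], [0.418, -0.909, 0.001], [-0.001, -0.002, -1.0]]
contact_force: [0.8, 1.5, -1.9]
width: 0.0535
```

Run:
```python
from h import *
np.set_printoptions(precision=4,suppress=True)
d=cap('wrist','we');o=bot.observe();print(o['t'],o['eef_pos'],o['tcp_rot'],o['width'],o['contact_force'])
np.savez('/tmp/weo.npz',p=o['eef_pos'],R=o['tcp_rot'])
print(o['tcp_rot'].T@(np.array([.486,-.271,.056])-o['eef_pos']))
crop('we',220,100,420,250,4)
```

```text
16.475 [ 0.5103 -0.3243  0.178 ] [[ 0.9082  0.4185 -0.0011]
 [ 0.4185 -0.9082  0.0012]
 [-0.0005 -0.0016 -1.    ]] 0.05301963724812982 [ 0.489  0.135 -1.322]
[ 0.0003 -0.0584  0.122 ]
```

View pics/we_c220_100.png

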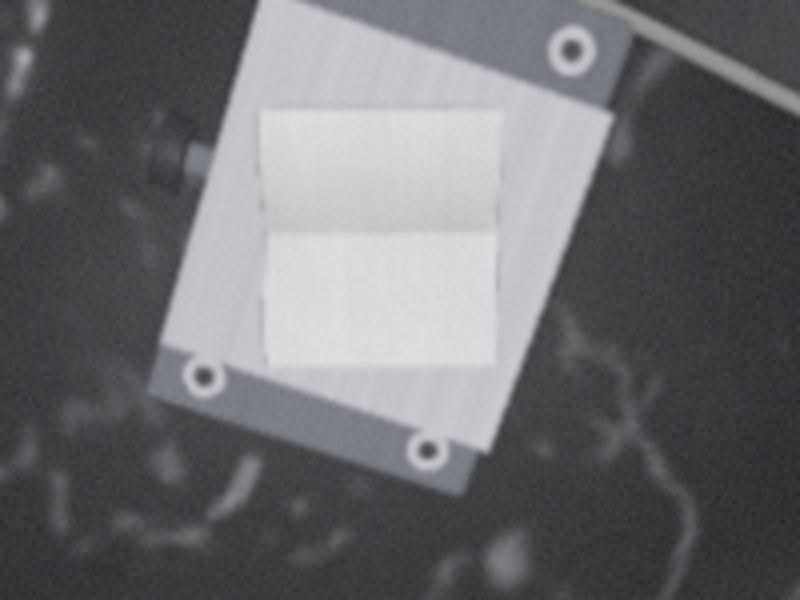

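View pics/we.png

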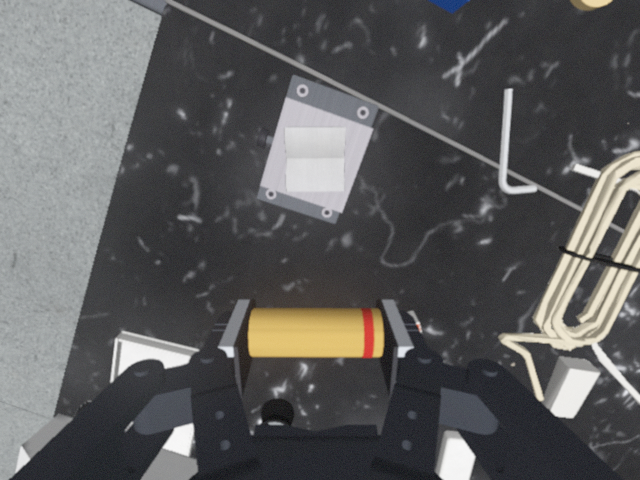

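Run:
```python
from h import *
np.set_printoptions(precision=4,suppress=True)
d=ld('we');o=np.load('/tmp/weo.npz');p,R=o['p'],o['R']
W=lambda x,y:(d,x/4+220-.4,y/4+100-.4)
c=[R.T@(atz(*W(*q),.056)-p) for q in [(260,110),(502,110),(496,366),(266,366)]]
g=[R.T@(atz(*W(*q),.046)-p) for q in [(267,232),(497,233)]]
print(np.array(c),np.mean(c,0),g,np.mean(g,0))
zb=p[2]-.0098
print('bar',[R.T@(atz(d,u,333.5,zb)-p) for u in (249,316,384)])
```

```text
[[-0.0194 -0.0793  0.1221]
 [ 0.0197 -0.0793  0.1221]
 [ 0.0197 -0.0376  0.122 ]
 [-0.0195 -0.0376  0.122 ]] [ 0.0001 -0.0585  0.122 ] [array([-0.0195, -0.059 ,  0.1321]), array([ 0.0201, -0.0588,  0.132 ])] [ 0.0003 -0.0589  0.132 ]
bar [array([-0.0272,  0.0006,  0.0098]), array([0.0008, 0.0006, 0.0098]), array([0.0293, 0.0006, 0.0098])]
```

Call:
{"api": "move_arm", "payload": {
  "increments": [
    {"hand": 0.4,"dx": 0,"dy": -0.03,"dz": 0,"twist": 0},
    {"hand": 0.4,"dx": -0.0005,"dy": -0.0292,"dz": 0.01,"twist": 0},
    {"hand": 0.4,"dx": 0,"dy": 0,"dz": 0.03,"twist": 0},
    {"hand": 0.4,"dx": 0,"dy": 0,"dz": 0.03,"twist": 0},
    {"hand": 0.4,"dx": 0,"dy": 0,"dz": 0.025,"twist": 0},
    {"hand": 0.4,"dx": 0,"dy": 0,"dz": 0,"twist": 0},
    {"hand": 0.4,"dx": 0,"dy": 0,"dz": 0,"twist": 0}
  ]
}}

```text
t: 17.35
eef_pos: [0.4858, -0.2714, 0.0847]
tcp_rot: [[0.908, 0.418, 0.001], [0.418, -0.908, -0.0], [0.001, 0.0, -1.0]]
contact_force: [0.5, 0.8, -1.1]
width: 0.0532
```

Run:
```python
from h import *
np.set_printoptions(precision=4,suppress=True)
d=cap('wrist','wf');cap('scene','sf');o=bot.observe();print(o['t'],o['eef_pos'],o['tcp_rot'],o['width'],o['contact_force'])
crop('sf',350,170,440,260,6.5);crop('wf',200,220,440,400,3.3)
```

```text
17.45 [ 0.486 -0.272  0.085] [[ 0.9086  0.4176  0.0015]
 [ 0.4176 -0.9086 -0.0008]
 [ 0.001   0.0013 -1.    ]] 0.05290777282684255 [ 0.2894  0.1843 -1.4438]
```

View pics/sf_c350_170.png

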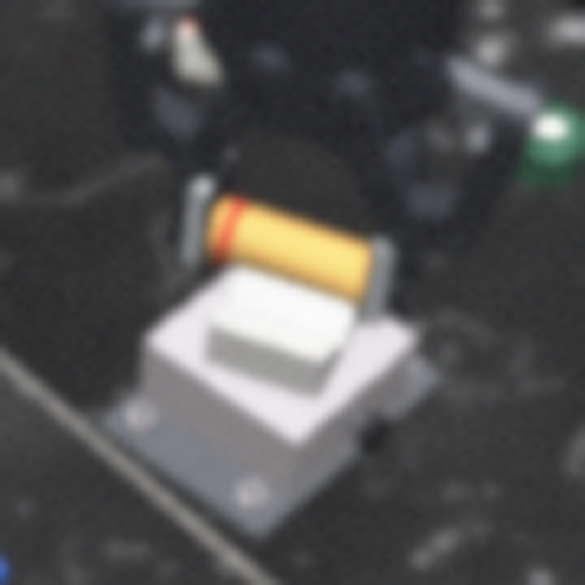

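View pics/wf_c200_220.png

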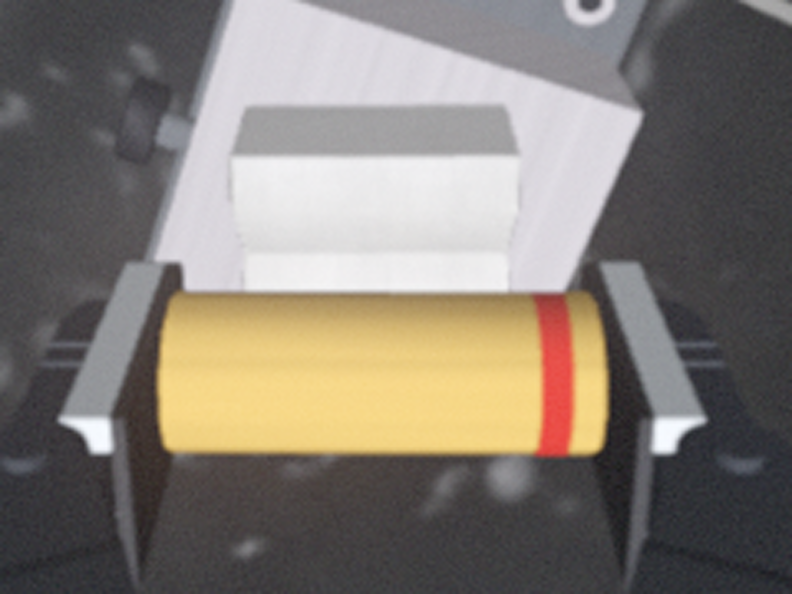

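Well aligned. Now down slowly, about 16.5 mm.

Call:
{"api": "move_arm", "payload": {
  "increments": [
    {"hand": 0.4,"dx": 0,"dy": 0,"dz": 0.006,"twist": 0},
    {"hand": 0.4,"dx": 0,"dy": 0,"dz": 0.005,"twist": 0},
    {"hand": 0.4,"dx": 0,"dy": 0,"dz": 0.003,"twist": 0},
    {"hand": 0.4,"dx": 0,"dy": 0,"dz": 0.001,"twist": 0},
    {"hand": 0.4,"dx": 0,"dy": 0,"dz": 0,"twist": 0}
  ]
}}

```text
t: 18.08
eef_pos: [0.4851, -0.2715, 0.0689]
tcp_rot: [[0.909, 0.418, -0.001], [0.418, -0.909, 0.0], [-0.0, -0.001, -1.0]]
contact_force: [-2.5, 3.0, 6.2]
width: 0.0532
```

Call:
{"api": "move_arm", "payload": {
  "increments": [
    {"hand": 0.4,"dx": 0,"dy": -0.0006,"dz": 0.0006,"twist": 0},
    {"hand": 0.4,"dx": 0,"dy": 0,"dz": 0,"twist": 0}
  ]
}}

```text
t: 18.32
eef_pos: [0.4851, -0.2711, 0.0686]
tcp_rot: [[0.909, 0.418, -0.0], [0.418, -0.909, 0.0], [-0.0, -0.0, -1.0]]
contact_force: [-2.8, 2.1, 8.6]
width: 0.0529
```

Call:
{"api": "move_arm", "payload": {
  "increments": [
    {"hand": 0.72,"dx": 0,"dy": 0,"dz": 0,"twist": 0},
    {"hand": 0.78,"dx": 0,"dy": 0,"dz": 0,"twist": 0},
    {"hand": 0.78,"dx": 0,"dy": 0,"dz": 0,"twist": 0},
    {"hand": 0.78,"dx": 0,"dy": 0,"dz": 0,"twist": 0},
    {"hand": 0.78,"dx": 0,"dy": 0,"dz": -0.02,"twist": 0},
    {"hand": 0.78,"dx": 0,"dy": 0,"dz": -0.04,"twist": 0},
    {"hand": 0.78,"dx": 0,"dy": 0,"dz": -0.04,"twist": 0},
    {"hand": 0.78,"dx": 0,"dy": 0,"dz": 0,"twist": 0}
  ]
}}

```text
t: 19.32
eef_pos: [0.4867, -0.2721, 0.1725]
tcp_rot: [[0.909, 0.417, 0.005], [0.417, -0.909, -0.003], [0.003, 0.005, -1.0]]
contact_force: [0.4, -0.7, -0.0]
width: 0.0667
```

Run:
```python
from h import *
np.set_printoptions(precision=4,suppress=True)
d=cap('wrist','wg');d=cap('wrist','wg');cap('scene','sg');o=bot.observe();print(o['t'],o['eef_pos'],o['tcp_rot'],o['width'],o['contact_force'])
np.savez('/tmp/wgo.npz',p=o['eef_pos'],R=o['tcp_rot'])
crop('sg',350,170,440,260,6.5);crop('wg',250,180,390,300,5.5)
```

```text
19.475 [ 0.4848 -0.2714  0.1685] [[ 0.9088  0.4172  0.    ]
 [ 0.4172 -0.9088 -0.0002]
 [-0.      0.0002 -1.    ]] 0.06671794743567447 [ 0.9448 -0.4464 -1.3618]
```

View pics/sg_c350_170.png

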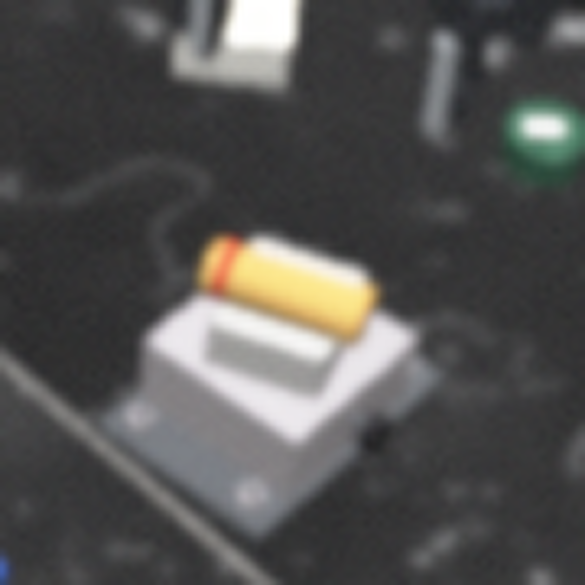

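View pics/wg_c250_180.png

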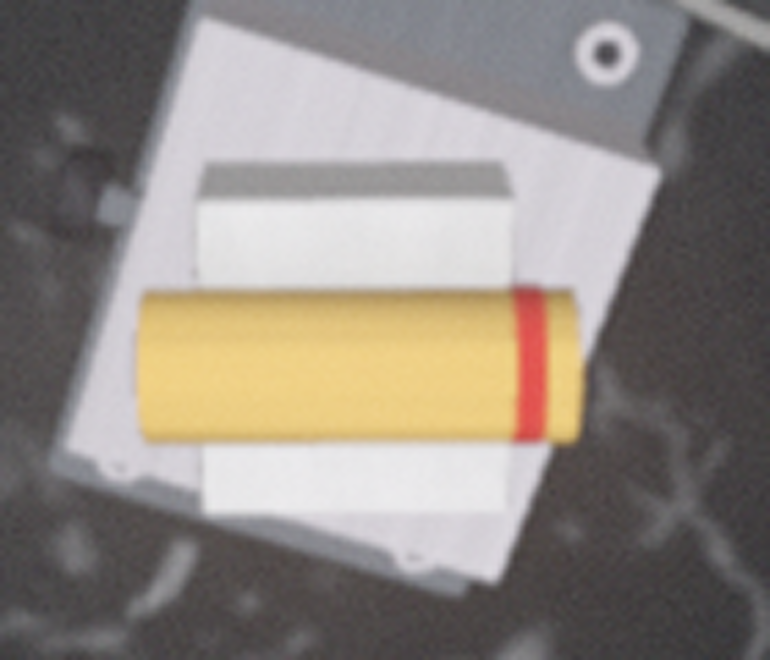

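Run:
```python
from h import *
np.set_printoptions(precision=4,suppress=True)
d=ld('wg')
W=lambda x,y:(d,x/5.5+250-.4,y/5.5+180-.4)
print('bar tops',pt(*W(180,345)),pt(*W(360,345)),pt(*W(480,345)),'anvil',pt(*W(230,230)),pt(*W(480,230)),pt(*W(230,490)),pt(*W(480,490)),'block',pt(*W(200,80)),pt(*W(600,180)))
from plant import job_done
print(job_done())
```

```text
bar tops [ 0.4641 -0.2744  0.0666] [ 0.4838 -0.2652  0.067 ] [ 0.4969 -0.2593  0.0668] anvil [ 0.4645 -0.2619  0.0556] [ 0.4928 -0.249   0.0551] [ 0.4784 -0.2941  0.0556] [ 0.5079 -0.2805  0.0558] block [ 0.4539 -0.2505  0.0357] [ 0.5077 -0.2406  0.0359]
the job is handed in; nothing more can be done
None
```

The V anvil is fully home in the spindle socket and the brass bar lies in its groove. I handed the job in at about 19.5 s, with no verdict reported.

**Anvil:** I took the middle-sized anvil from the blue rack and pressed it straight down until it met 24 N of reaction at the expected height. The last depth readings put its top corners at z = 0.055–0.056 m, within 1 mm of each other. The block reads 0.036 m, so the shoulder is flat on it.

**Bar:** I gripped it by its end faces, set it in the groove with light contact (about 9 N), let go and backed off about 100 mm above it. In the last wrist picture the bar is parallel to the groove and the overhangs match within about 1 mm. Its top is level at z = 0.067 m.

**Disagreement:**
- **Bar height:** the bar's top read about 1.7 mm lower than the 0.0685 m the task text implies. I put this down to sampling beside the crest and to depth error.
- **Camera offset:** the top and wrist cameras disagreed on absolute positions by about 2–3 mm. The anvil-to-bore distance agreed within 1 mm, and I used that for the fit.

I saw no contact with the bystanders, but I did not measure their positions again at the end.

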